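# Load the spacer magazine

## Task

Load the tube magazine: put the three plain round spacers down the tube one at a time, the longest first, then the middle one, then the shortest, and last set the follower weight into the tube on top of them, knob up. Leave the two flanged bushings, the bin, the robot head and the screwdriver where they are.

Things in the scene. Friction and masses are not known exactly. Their poses are not given: they have to be found in the camera images.
- spacer_long: Plain straight round spacer of bare aluminium, outside diameter 30 mm, a 12 mm bore showing in its end, no flange; the longest of three, 46 mm long, standing upright on the 3 mm thick mat at the start. Origin: centre of its underside; z up along its axis.
- spacer_middle: Plain straight round spacer of bare aluminium, outside diameter 30 mm, a 12 mm bore showing in its end, no flange; the middle one of three, 34 mm long, standing upright on the 3 mm thick mat at the start. Origin: centre of its underside; z up along its axis.
- spacer_short: Plain straight round spacer of bare aluminium, outside diameter 30 mm, a 12 mm bore showing in its end, no flange; the shortest of three, 24 mm long, standing upright on the 3 mm thick mat at the start. Origin: centre of its underside; z up along its axis.
- weight: Follower weight, 64 mm high, standing upright: steel stem 29 mm in diameter and 36 mm high, a neck 16 mm in diameter and 8 mm high, then a black round knob 26 mm in diameter and 20 mm high (44 to 64 mm above the origin) to grip it by. Origin: centre of its underside; z up along its axis.
- flanged_a: Flanged bushing of bare aluminium: a 30 mm round body on a wider 46 mm flange 6 mm thick at its foot, 34 mm high in all; one of two alike. Too wide for the tube; it stays where it stands. Origin: centre of its underside, z up.
- flanged_b: Flanged bushing of bare aluminium: a 30 mm round body on a wider 46 mm flange 6 mm thick at its foot, 34 mm high in all; one of two alike. Too wide for the tube; it stays where it stands. Origin: centre of its underside, z up.
- magazine: Upright grey tube, fixed, on a 100 x 90 x 12 mm aluminium base. Origin: on the tube axis under the base, z up. Heights above it: bore floor 12 mm, straight 34 mm bore to 135 mm, then a flare to the rim at 149 mm (54 mm wide inside, 61 outside). Narrow sight slot on its +x side. Parts let go in the mouth slide down by their weight; the three spacers fill it to 116 mm.
- bin: Yellow open plastic parts bin, 150 x 110 mm and 70 mm high, holding small scrap; a bystander. Origin: centre of its underside.
- robot_head: Teal domed robot head, 112 mm wide and 98 mm high, with a black visor; a bystander. Origin: centre of its underside.
- screwdriver: Screwdriver lying on the mat across the far side of the work; a bystander. Origin: on its axis at the underside; its x axis runs from handle to tip.
Things that resemble listed ones, but are neither listed nor needed, are in the scene too. Several things have the shape of the magazine; the one meant has the colours described above. Leave any yellow look-alike of the spacer_middle alone.

How it is judged (in metres and radians):
On the way, in this order (a step that is already met when the one before it is completed fails the run):
1. the longest spacer lies at the bottom of the tube (horizontal distance between spacer_long and magazine below 0.008 m and z of spacer_long in the frame of magazine between 0.006 and 0.018 m and linear speed of spacer_long below 0.03 m/s), for 0.2 s.
2. the middle spacer lies on the longest in the tube (horizontal distance between spacer_middle and magazine below 0.008 m and z of spacer_middle in the frame of magazine between 0.052 and 0.064 m and linear speed of spacer_middle below 0.03 m/s), for 0.2 s.
3. the shortest spacer lies on the middle one in the tube (horizontal distance between spacer_short and magazine below 0.008 m and z of spacer_short in the frame of magazine between 0.086 and 0.098 m and linear speed of spacer_short below 0.03 m/s), for 0.2 s.
4. the follower weight rests on the shortest spacer, knob up (horizontal distance between weight and magazine below 0.008 m and z of weight in the frame of magazine between 0.11 and 0.122 m and linear speed of weight below 0.03 m/s and angle between weight's own z axis and vertical below 0.2 rad), for 0.2 s.
At the end, for the whole second after the job is handed in: In the tube, from the bottom up: longest, middle and shortest spacer, then the follower weight, knob up (within 0.2 rad of upright); each within 8 mm of the tube's axis and 6 mm of its height in the stack, released and at rest (all of step 1 and all of step 2 and all of step 3 and all of step 4); the robot touches nothing.
It fails at once if a flanged bushing was moved by more than 25 mm (distance of any of flanged_a, flanged_b from where it was at the start of the episode above 0.025 m).
It fails at once if the bin, the robot head or the screwdriver was moved by more than 30 mm (distance of any of bin, robot_head, screwdriver from where it was at the start of the episode above 0.03 m).
It also fails if it takes over 106 s, if anything falls off the work surface, if the arm or the gripper's body presses on something with over 40 N, if the wrist force passes 120 N, or if a joint passes its speed limit or range.

## Robot

A 7-joint arm with a two-finger parallel gripper is mounted at the origin on the work surface. World frame = base frame: x ahead of the robot, y to its left, z up, the work surface at z = 0. Lengths are in mm, angles in rad, forces in N, time in s.
With the tool pointing down it reaches from about 425 to 925 mm from the base axis. Payload 6.8 kg.
Tool frame: the origin (TCP) lies at the very end of the fingers, on their centre line; the grasp point (between the pads) lies 19 mm behind it; y points along the fingers, z is the direction in which the jaws open and shut, and the axes are right-handed (so a half turn about y gives the same grasp; the last joint's range is limited). The gripper opens to 88 mm and grips with 3 to 60 N. Pads are 20 mm wide; open, the fingers measure 115 mm over their backs; the gripper's body (75 mm by 178 mm) begins 61 mm behind the grasp point.
Start: joints at [1.172, 0.477, 0.022, 1.555, -0.011, 1.109, -0.083], TCP at [193.544, -646.675, 222.664] pointing down, gripper open.
Joint ranges: [-2.96, 2.96], [-0.34, 2.1], [-1.41, 1.46], [0.24, 2.44], [-1.37, 4.51], [0.17, 1.92], [-2.96, 2.96]. Speed limits (rad/s): [2.39, 2.39, 3.14, 3.14, 3.14, 3.14, 3.14].

## Interface

Orientations are given as a unit quaternion [w, x, y, z].
In Python, from rig import * gives the robot as it stands.
- The arm moves only by the shell command python3 -m jog 'ROWS' [OPENING] [FORCE]. ROWS is JSON, a list of rows, each an object with "xyz": the shift along the tool's x, y, z scaled (see below), a list of three; "angular": the turn, a rotation vector about the tool's x, y, z scaled (see below), a list of three. A call has 1 to 12 rows; each row is the pose to reach, as a shift and turn from the pose commanded when the call began, along the tool's axes at that moment; what a row does not reach only later rows make up. The controller multiplies each number of a shift by 100 mm and each number of a turn by 30 degrees. A row lasts 1/10 s, in which the tool goes at most 50 mm and 8.59 degrees, less where a joint would pass 70% of its speed; a pose out of reach is approached as far as the arm can. A call with a number of a shift or a turn outside -1 to 1 is refused whole. A call with a gripper value outside its range is refused whole. OPENING is the closure, from 0 (fully open) to 1 (shut), set as the call begins (- or left out, the last holds). The fingers move at their own pace and stop on an object; FORCE is the grip in N (left out, the last holds). Time passes only in rows, so rows that repeat a pose let the fingers close. It gives the time, the measured TCP pose, the force and the opening at its end, in the units of the state.
- get_state(): the state, without advancing time (a new reading comes with each control period).
- camera(name): name is "side" or "top" or "wrist"; returns the picture (420x560x3 uint8, blue, green, red); there is no depth.
- camera_info(name): a dict with "fx", "fy", "cx", "cy" (pixels), "R" (3x3) and "t" (3): a world point X has camera coordinates R X + t. Camera axes: x right, y down, z forward; pixel columns grow to the right and rows downward; lengths in mm; the calibration is good to about 2 mm. A picture is of the moment at which its call begins: read the wrist's pose just before it. camera_info takes no time and is no camera call; for the wrist camera it gives the pose at the moment of the call.
- hand_in(): hands the job in, once; it reports no verdict.
Trained networks look in the newest picture that a camera, given by its name, has taken for a name from the list of things; names that differ only in an ending like _2 or _b are one class to them, and where a whole thing is asked for, a point or a joint stands for the part that bears it (a point fixed in the world has none). Each returns a list of dicts, best first, with "conf" (0 to 1); they miss things now and then, are a little off and sometimes report something else, mostly with a low value. They report only what shows in the picture. A call takes as long as a camera call. They do not tell look-alikes from the thing itself.
- boxes_of(thing, camera): "location" ([column, row] in pixels, amid what is visible of it).
- spot_point(thing, camera): "location" ([column, row] in pixels: a listed point, or the origin of a listed thing).
The state is a dict: "time": time; "q": joint angles; "joint_velocities": joint speeds; "joint_efforts": joint torques, N m; "tool_pos": TCP position; "eef_rot": TCP orientation; "contact_force": force on the tool from outside, world axes, zero at the start; "wrist_torque": the same for the moment, N m; "finger_gap": opening from 0.0 (shut) to 1.0 (fully open).
Only numpy, scipy, OpenCV 4.12 (cv2) and the standard library are available. Lean on these libraries where they do the work, as an engineer would, in place of code of your own. Each camera call takes 0.05 s, during which the arm holds its last target.

## Working session

There is one attempt and no reset: what is moved stays moved. The work goes in short steps, Python scripts to look and compute and a shell command to move; the robot and the scene stay as the last step left them, time stands still between calls to the robot, and variables do not carry over. Pictures are saved under pics/ and viewed, and the job is handed in when it is done.

```bash
ls; mkdir -p pics; python3 - <<'E'
from rig import *
import cv2
s=get_state();print(s)
for n in("side","top","wrist"):
    cv2.imwrite(f"pics/{n}0.png",camera(n));print(n,camera_info(n))
E
```

```text
pics
{'time': 0.0, 'q': array([ 1.17190667,  0.47780637,  0.02233563,  1.55642763, -0.01148561,
        1.1092907 , -0.08308729]), 'joint_velocities': array([ 0.00035835, -0.00117264, -0.00052639,  0.00065787,  0.00160421,
       -0.00114544, -0.00075433]), 'joint_efforts': array([ 2.42646820e-04, -5.82853174e+01,  1.53449904e+00, -2.72616971e+01,
       -5.43606374e-02,  1.67957658e-02,  1.38528753e-04]), 'tool_pos': array([ 193.34270913, -646.09878807,  221.6875056 ]), 'eef_rot': array([ 0.10232057, -0.10260622,  0.70026493, -0.69902181]), 'contact_force': array([ 0.25943352, -0.00417937,  0.77334829]), 'wrist_torque': array([ 0.00900945,  0.01569517, -0.02109953]), 'finger_gap': 1.000556144500185}
side {'fx': 406.4085953647692, 'fy': 406.4085953647692, 'cx': 279.87826369749916, 'cy': 211.91167651982727, 'R': array([[-0.77588477, -0.63072532, -0.0137256 ],
       [-0.32939827,  0.42357179, -0.84385053],
       [ 0.53805167, -0.65020959, -0.53640273]]), 't': array([478.77412995, 206.62215551, 600.16448933])}
top {'fx': 524.8236810784998, 'fy': 524.8236810784998, 'cx': 277.1156904259558, 'cy': 212.05214754753575, 'R': array([[ 0.00891866, -0.9997726 ,  0.01937018],
       [-0.98054125, -0.01254282, -0.19591206],
       [ 0.19611047, -0.01724599, -0.98043014]]), 't': array([  10.37747878,  593.46414666, 1068.36866556])}
wrist {'fx': 333.3508980457254, 'fy': 333.3508980457254, 'cx': 275.4573435099746, 'cy': 214.11285926881445, 'R': array([[ 2.86303981e-01, -9.58138630e-01, -6.28892135e-04],
       [-9.30006600e-01, -2.78055538e-01,  2.40359817e-01],
       [-2.30472893e-01, -6.82310986e-02, -9.70683657e-01]]), 't': array([-674.51681651,  -28.42709348,  388.68868555])}
```

View pics/side0.png

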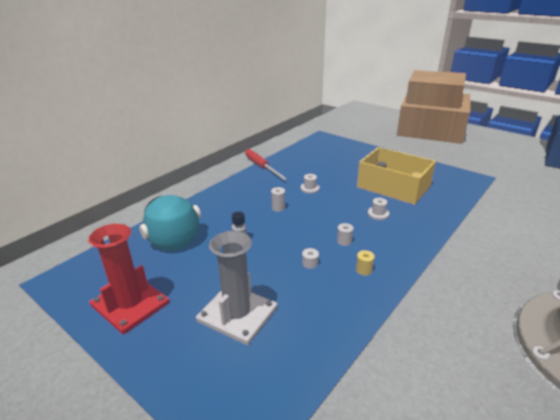

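View pics/top0.png

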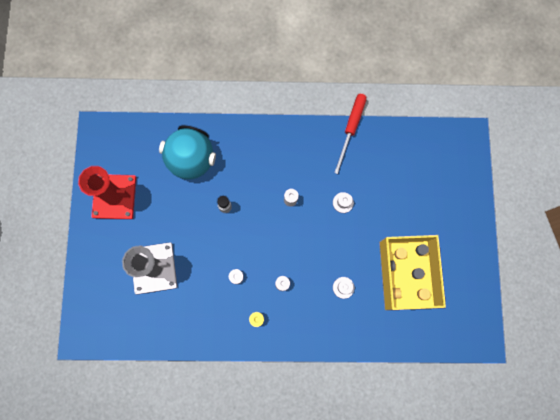

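View pics/wrist0.png

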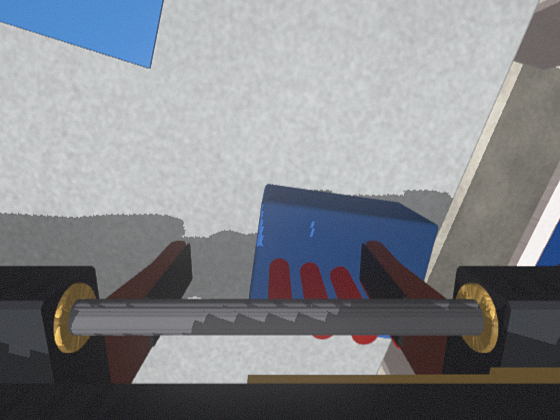

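```bash
cat > h.py <<'E'
from rig import *
import numpy as np,cv2
def onplane(n,uv,z,ci=None):
    c=ci or camera_info(n);R=np.array(c['R']);t=np.array(c['t'])
    d=R.T@np.array([(uv[0]-c['cx'])/c['fx'],(uv[1]-c['cy'])/c['fy'],1]);o=-R.T@t
    return o+d*(z-o[2])/d[2]
def proj(n,X,ci=None):
    c=ci or camera_info(n);p=np.array(c['R'])@np.array(X)+c['t']
    return np.array([c['fx']*p[0]/p[2]+c['cx'],c['fy']*p[1]/p[2]+c['cy']])
def Rt(q):
    from scipy.spatial.transform import Rotation
    return Rotation.from_quat([q[1],q[2],q[3],q[0]]).as_matrix()
E
python3 - <<'E'
from h import *
for n in("top","side"):
  for th in("spacer_long","spacer_middle","spacer_short","weight","flanged_a","magazine"):
    for r in spot_point(th,n)[:4]:
        z=0 if th=="magazine" else 3
        print(n,th,round(r['conf'],2),np.round(r['location']),np.round(onplane(n,r['location'],z)[:2]))
print(np.round(Rt(get_state()['eef_rot']),3),get_state()['time'])
E
```

```text
top spacer_long 0.76 [287. 198.] [638.  -7.]
top spacer_middle 0.68 [280. 287.] [437.   9.]
top spacer_middle 0.43 [258. 317.] [373.  56.]
top spacer_short 0.63 [194. 158.] [728. 208.]
top spacer_short 0.54 [234. 277.] [458. 108.]
top weight 0.65 [226. 206.] [618. 132.]
top flanged_a 0.92 [344. 288.] [ 436. -132.]
top flanged_a 0.84 [343. 200.] [ 634. -133.]
top magazine 0.77 [117. 196.] [637. 378.]
top magazine 0.69 [153. 270.] [472. 287.]
side spacer_long 0.76 [279. 207.] [632. -17.]
side spacer_middle 0.79 [343. 243.] [443.  11.]
side spacer_middle 0.59 [364. 272.] [364.  64.]
side spacer_short 0.54 [309. 265.] [457. 110.]
side weight 0.53 [242. 241.] [610. 134.]
side flanged_a 0.78 [378. 213.] [ 439. -136.]
side flanged_a 0.51 [308. 189.] [ 630. -128.]
side flanged_a 0.36 [231. 318.] [478. 297.]
side magazine 0.76 [235. 312.] [484. 282.]
side magazine 0.64 [127. 304.] [641. 384.]
[[-0.958  0.     0.287]
 [-0.287 -0.    -0.958]
 [-0.    -1.     0.   ]] 0.75
```

```bash
cat > ov.py <<'E'
from h import *
G={'L':(635,-12,3,[(15,0),(15,46)]),'M':(440,10,3,[(15,0),(15,34)]),'S':(457.5,109,3,[(15,0),(15,24)]),'W':(614,133,3,[(14.5,0),(14.5,36),(13,44),(13,64)]),'T':(478,285,3,[(27,149),(30.5,149),(17,135)])}
def draw(n,img,G,sc=5,w=24,out=''):
    ims=[]
    for k,(x,y,z,rs) in G.items():
        ww=45 if k=='T' else w
        c=proj(n,(x,y,z+np.mean([r[1] for r in rs]))).round().astype(int)
        s=sc*w/ww
        x0,y0=c[0]-ww,c[1]-ww
        cr=cv2.resize(img[y0:y0+2*ww,x0:x0+2*ww],(2*w*sc,2*w*sc),interpolation=cv2.INTER_CUBIC)
        for r,h in rs:
            a=np.linspace(0,2*np.pi,60)
            P=np.array([proj(n,(x+r*np.cos(t),y+r*np.sin(t),z+h)) for t in a])
            P=((P-[x0,y0]+.5)*s).astype(np.int32)
            cv2.polylines(cr,[P],True,(0,255,0),1)
        cv2.putText(cr,k,(5,20),0,.6,(0,0,255),2)
        ims.append(cr)
    while len(ims)<6: ims.append(ims[0]*0)
    cv2.imwrite(out,np.vstack([np.hstack(ims[:3]),np.hstack(ims[3:6])]))
if __name__=="__main__":
    for n in("top","side"):
        draw(n,cv2.imread(f"pics/{n}0.png"),G,out=f"pics/ov_{n}1.png")
E
python3 ov.py
```

```text
(no output)
```

View pics/ov_top1.png

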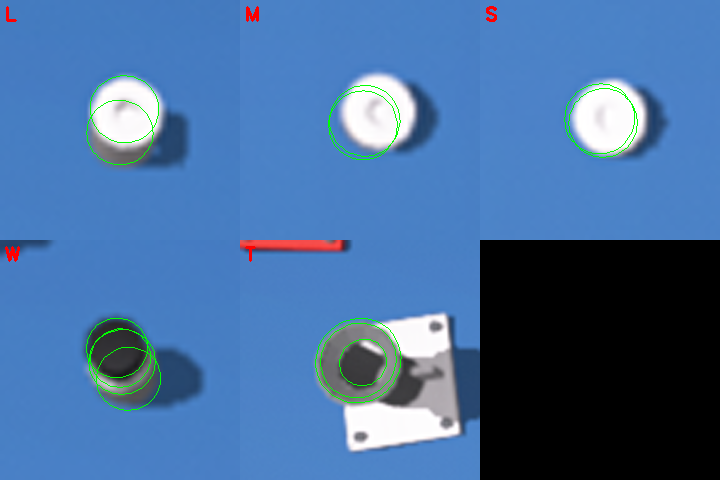

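View pics/ov_side1.png

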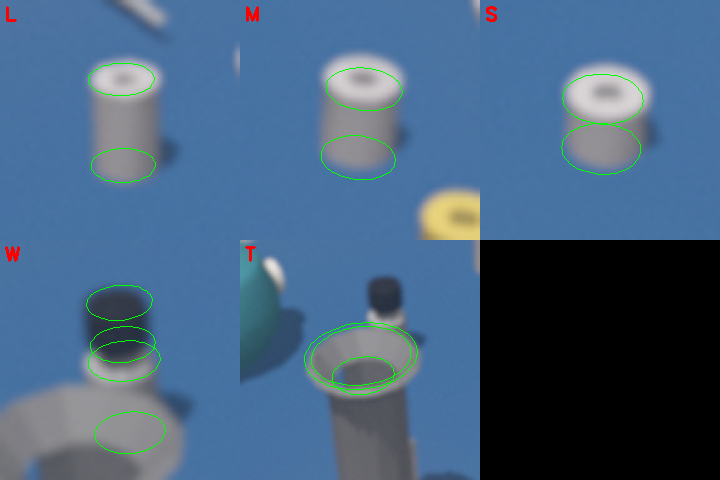

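```bash
python3 -m jog '[{"xyz":[-0.4,0,-0.4],"angular":[0,0.28,0]},{"xyz":[-0.7,0,-0.7],"angular":[0,0.557,0]},{"xyz":[-1,0,-1],"angular":[0,0.557,0]},{"xyz":[-1,0,-1],"angular":[0,0.557,0]}]' 0; python3 -m jog '[{"xyz":[-0.35,0,-0.4],"angular":[0,0,0]},{"xyz":[-0.7,0,-0.8],"angular":[0,0,0]},{"xyz":[-0.75,0,-1],"angular":[0,0,0]}]'; python3 -c "
from h import *
s=get_state();print(s['time'],s['tool_pos'],np.round(Rt(s['eef_rot']),3),s['q'])"
```

```text
time: 1.15
tool_pos: [265.2, -516.9, 222.8]
eef_rot: [0.003, -0.002, 0.708, -0.706]
contact_force: [0.0, -0.2, -0.1]
finger_gap: 1.0
time: 1.45
tool_pos: [339.4, -419.6, 223.0]
eef_rot: [0.002, -0.001, 0.707, -0.707]
contact_force: [-0.2, 0.4, -0.4]
finger_gap: 1.002
1.45 [ 339.41341292 -419.62700258  222.9523771 ] [[-1.     0.002  0.004]
 [-0.004  0.    -1.   ]
 [-0.002 -1.    -0.   ]] [ 0.79422977  0.2553741  -0.02157011  1.87929396  0.0045246   1.00574501
 -0.79588928]
```

```bash

python3 -m jog '[{"xyz":[-0.35,0,-0.4],"angular":[0,0,0]},{"xyz":[-0.6,0,-0.8],"angular":[0,0,0]},{"xyz":[-0.73,0,-1],"angular":[0,0,0]}]' >/dev/null
python3 -m jog '[{"xyz":[-0.3,0,-0.4],"angular":[0,0,0]},{"xyz":[-0.6,0,-0.8],"angular":[0,0,0]},{"xyz":[-0.73,0,-1],"angular":[0,0,0]}]' >/dev/null
python3 -m jog '[{"xyz":[-0.3,0,-0.4],"angular":[0,0,0]},{"xyz":[-0.6,0,-0.8],"angular":[0,0,0]},{"xyz":[-0.73,0,-1],"angular":[0,0,0]}]' >/dev/null
python3 -m jog '[{"xyz":[-0.3,0,-0.4],"angular":[0,0,0]},{"xyz":[-0.6,0,-0.8],"angular":[0,0,0]},{"xyz":[-0.73,0,-1],"angular":[0,0,0]},{"xyz":[-0.73,0,-1],"angular":[0,0,0]}]'
python3 -c "
from ov import *
s=get_state();print(s['time'],s['tool_pos'],s['q']);c=camera_info('wrist');print(-np.array(c['R']).T@c['t'])
img=camera('wrist')
G={'L':(634,-13,3,[(15,0),(15,46)])}
for r,h in G['L'][3]:
    P=np.array([proj('wrist',(634+r*np.cos(t),-13+r*np.sin(t),3+h),c) for t in np.linspace(0,6.28,60)]).astype(np.int32)
    cv2.polylines(img,[P],True,(0,255,0),1)
cv2.imwrite('pics/w2.png',img)"
```

```text
time: 2.75
tool_pos: [630.0, -18.0, 222.5]
eef_rot: [0.002, -0.002, 0.708, -0.706]
contact_force: [-1.2, -0.1, 0.1]
finger_gap: 1.0
2.75 [629.9549714  -17.96498616 222.47953153] [ 0.11540239  0.41649897 -0.24701014  1.65563838  0.10963717  1.0820061
 -1.72829453]
[695.31527922 -17.93458087 384.29244419]
```

View pics/w2.png

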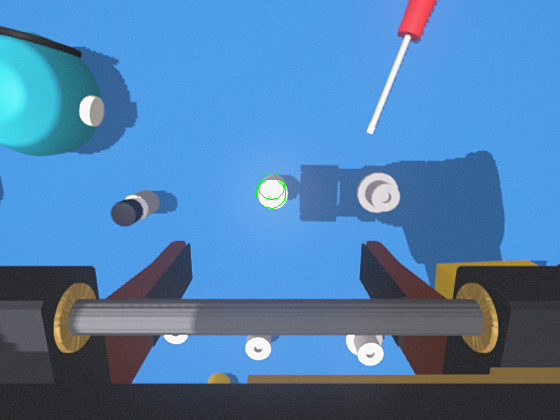

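```bash
python3 -c "
import cv2
i=cv2.imread('pics/w2.png');cv2.imwrite('pics/w2c.png',cv2.resize(i[150:230,230:310],None,fx=6,fy=6,interpolation=2))"
```

```text
(no output)
```

View pics/w2c.png

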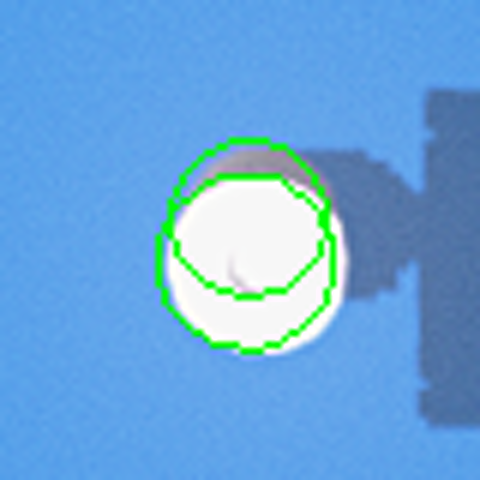

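```bash

python3 -m jog '[{"xyz":[-0.04,0.4,-0.035],"angular":[0,0,0]},{"xyz":[-0.04,0.8,-0.035],"angular":[0,0,0]},{"xyz":[-0.04,1,-0.035],"angular":[0,0,0]},{"xyz":[-0.04,1,-0.035],"angular":[0,0,0]}]'
python3 -m jog '[{"xyz":[0,0.3,0],"angular":[0,0,0]},{"xyz":[0,0.6,0],"angular":[0,0,0]},{"xyz":[0,0.85,0],"angular":[0,0,0]},{"xyz":[0,0.97,0],"angular":[0,0,0]},{"xyz":[0,0.97,0],"angular":[0,0,0]},{"xyz":[0,0.97,0],"angular":[0,0,0]}]'
python3 -c "
from h import *
cv2.imwrite('pics/w3.png',camera('wrist'))"
```

```text
time: 3.2
tool_pos: [629.2, -21.7, 119.4]
eef_rot: [0.003, 0.001, -0.707, 0.708]
contact_force: [-0.1, 0.5, -0.6]
finger_gap: 1.003
time: 3.8
tool_pos: [633.2, -19.6, 27.2]
eef_rot: [-0.0, -0.001, -0.707, 0.707]
contact_force: [1.0, -0.1, -0.0]
finger_gap: 1.002
```

View pics/w3.png

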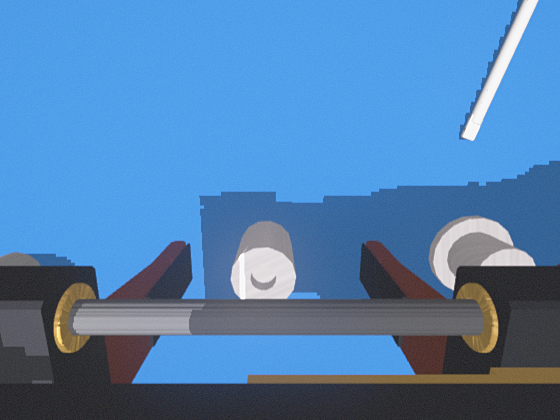

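```bash

python3 -m jog '[{"xyz":[0,0,-0.04],"angular":[0,0,0]},{"xyz":[0,0,-0.04],"angular":[0,0,0]},{"xyz":[0,0,-0.04],"angular":[0,0,0]}]'
python3 -c "
from h import *
camera('wrist')
for i in range(3):
  s=get_state();c=camera_info('wrist');print(s['tool_pos'],-np.array(c['R']).T@c['t']);camera('top')"
```

```text
time: 4.15
tool_pos: [632.5, -14.6, 26.4]
eef_rot: [0.0, 0.0, 0.707, -0.707]
contact_force: [-0.1, 0.4, 0.6]
finger_gap: 0.999
[632.35351585 -14.87334708  26.11553218] [697.78617148 -14.83548032 187.96869878]
[632.26002392 -14.97811552  25.9664864 ] [697.72133063 -14.97137539 187.77766138]
[632.20307064 -15.04869296  25.8560845 ] [697.67762519 -15.05288253 187.63303071]
```

```bash

python3 -m jog '[{"xyz":[-0.01,0,0],"angular":[0,0,0]},{"xyz":[-0.01,0,0],"angular":[0,0,0]},{"xyz":[-0.01,0,0],"angular":[0,0,0]},{"xyz":[-0.01,0,0],"angular":[0,0,0]},{"xyz":[-0.01,0,0],"angular":[0,0,0]},{"xyz":[-0.01,0,0],"angular":[0,0,0]},{"xyz":[-0.01,0,0],"angular":[0,0,0]},{"xyz":[-0.01,0,0],"angular":[0,0,0]}]' 1 25
python3 -m jog '[{"xyz":[0,-0.2,0],"angular":[0,0,0]},{"xyz":[0,-0.6,0],"angular":[0,0,0]},{"xyz":[0,-1,0],"angular":[0,0,0]},{"xyz":[0,-1,0],"angular":[0,0,0]}]'
python3 -c "
from h import *
cv2.imwrite('pics/w4.png',camera('wrist'))"
```

```text
time: 5.15
tool_pos: [633.1, -15.0, 25.7]
eef_rot: [-0.0, 0.0, 0.707, -0.707]
contact_force: [0.2, -0.1, 1.7]
finger_gap: 0.335
time: 5.55
tool_pos: [637.0, -14.7, 131.5]
eef_rot: [0.003, 0.004, 0.707, -0.707]
contact_force: [0.8, -0.8, -0.1]
finger_gap: 0.335
```

View pics/w4.png

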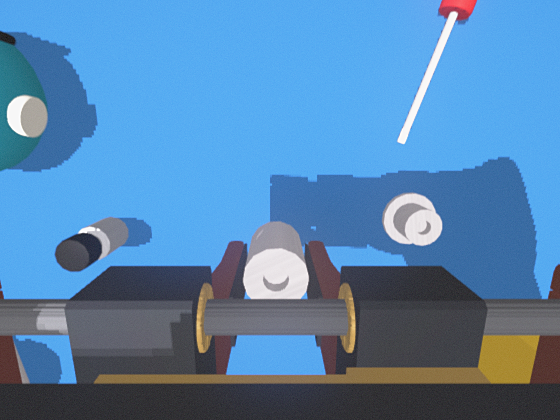

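```bash

python3 -m jog '[{"xyz":[0,-0.4,-0.1],"angular":[0,0,0]},{"xyz":[0.1,-0.7,-0.4],"angular":[0,0,0]},{"xyz":[0.3,-0.9,-0.7],"angular":[0,0,0]},{"xyz":[0.5,-0.9,-1],"angular":[0,0,0]}]'
python3 -m jog '[{"xyz":[0.2,0,-0.4],"angular":[0,0,0]},{"xyz":[0.4,0,-0.8],"angular":[0,0,0]},{"xyz":[0.5,0,-1],"angular":[0,0,0]}]'
python3 -m jog '[{"xyz":[0.2,0,-0.4],"angular":[0,0,0]},{"xyz":[0.4,0,-0.8],"angular":[0,0,0]},{"xyz":[0.55,0,-1],"angular":[0,0,0]},{"xyz":[0.55,0,-1],"angular":[0,0,0]},{"xyz":[0.55,0,-1],"angular":[0,0,0]},{"xyz":[0.55,0,-1],"angular":[0,0,0]}]'
cat > look.py <<'E'
from ov import *
import sys
tag=sys.argv[1]
T=(477.5,286,3)
for n in ('top','side','wrist'):
    s=get_state();c=camera_info(n);img=camera(n)
    for r,h,col in((27,149,(0,255,0)),(30.5,149,(0,255,0)),(17,135,(0,0,255))):
        P=np.array([proj(n,(T[0]+r*np.cos(t),T[1]+r*np.sin(t),T[2]+h),c) for t in np.linspace(0,6.28,60)])
        if n!='wrist':
            ctr=proj(n,(T[0],T[1],170),c);o=ctr-40;P=((P-o.round())*6)
        else:P=P
        P=P.astype(np.int32)
        if r==27: out=img.copy() if n=='wrist' else cv2.resize(img[int(o[1].round()):int(o[1].round())+80,int(o[0].round()):int(o[0].round())+80],(480,480),interpolation=2)
        cv2.polylines(out,[P],True,col,1)
    cv2.imwrite(f'pics/{n}_{tag}.png',out)
    if n!='wrist': cv2.imwrite(f'pics/full_{n}_{tag}.png',img)
cv2.imwrite(f'pics/ts_{tag}.png',cv2.resize(np.hstack([cv2.imread(f'pics/top_{tag}.png'),cv2.imread(f'pics/side_{tag}.png')]),(800,400)))
print(s['time'],s['tool_pos'],s['q'][6],s['q'][0],s['finger_gap'])
E
python3 look.py a
```

```text
time: 6.0
tool_pos: [583.7, 86.3, 217.3]
eef_rot: [0.001, 0.002, 0.707, -0.707]
contact_force: [-0.1, 1.3, -0.5]
finger_gap: 0.338
time: 6.3
tool_pos: [530.1, 188.9, 214.3]
eef_rot: [0.0, -0.002, 0.707, -0.707]
contact_force: [-0.7, -0.0, -0.7]
finger_gap: 0.334
time: 6.9
tool_pos: [479.0, 283.3, 214.7]
eef_rot: [0.001, -0.001, -0.707, 0.708]
contact_force: [-0.1, -0.3, -0.9]
finger_gap: 0.34
7.0 [479.20662178 283.47390952 215.16029213] -2.3460052256978043 -0.33570480426613525 0.335024002832538
```

View pics/ts_a.png

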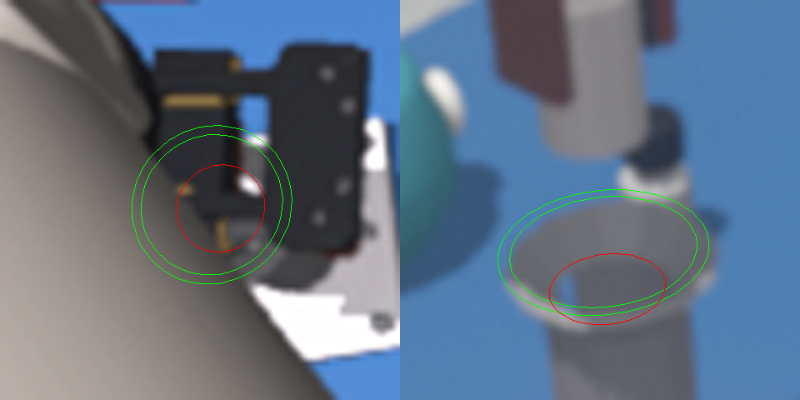

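View pics/wrist_a.png

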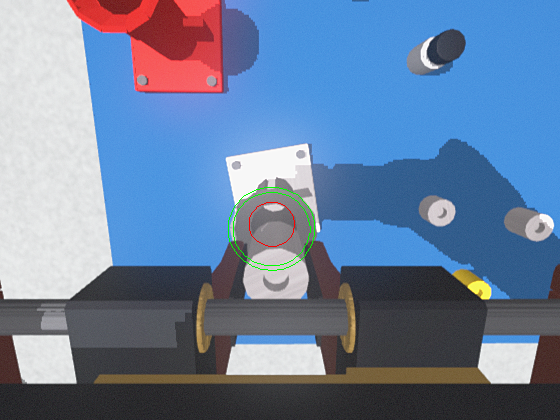

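```bash
python3 -c "
import cv2,numpy as np
a=cv2.imread('pics/top0.png')[235:305,110:180];b=cv2.imread('pics/side0.png')[230:300,200:270]
cv2.imwrite('pics/z.png',np.hstack([cv2.resize(k,(400,400),interpolation=2) for k in(a,b)]))"
python3 - <<'E'
from h import *
for z in (0,3):
  for n in('top','side'):
    for (x,y) in((477.5,286),(478,285)):
      P=np.array([proj(n,(x+30.5*np.cos(t),y+30.5*np.sin(t),z+149)) for t in np.linspace(0,6.28,200)])
      o=np.array([110,235]) if n=='top' else np.array([200,230])
      P=(P-o+.5)*400/70
      print(n,z,x,y,P.min(0).round(),P.max(0).round())
E
```

```text
top 0 477.5 286 [70. 56.] [253. 237.]
top 0 478 285 [74. 55.] [256. 235.]
side 0 477.5 286 [47.  6.] [288. 150.]
side 0 478 285 [49.  4.] [289. 148.]
top 3 477.5 286 [68. 55.] [251. 236.]
top 3 478 285 [71. 54.] [254. 235.]
side 3 477.5 286 [46. -3.] [287. 141.]
side 3 478 285 [47. -5.] [289. 138.]
```

View pics/z.png

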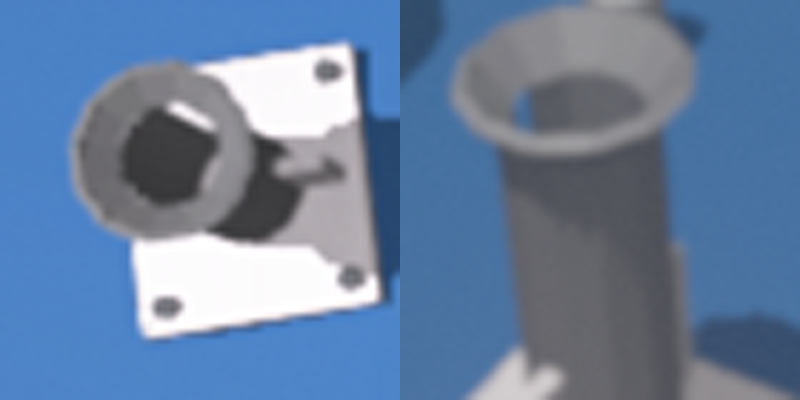

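```bash

python3 -m jog '[{"xyz":[0.035,0,-0.025],"angular":[0,0,0]},{"xyz":[0.035,0.2,-0.025],"angular":[0,0,0]},{"xyz":[0.035,0.4,-0.025],"angular":[0,0,0]},{"xyz":[0.035,0.52,-0.025],"angular":[0,0,0]},{"xyz":[0.035,0.52,-0.025],"angular":[0,0,0]},{"xyz":[0.035,0.52,-0.025],"angular":[0,0,0]},{"xyz":[0.035,0.52,-0.025],"angular":[0,0,0]},{"xyz":[0.035,0.52,-0.025],"angular":[0,0,0]}]'
sed -i 's/T=(477.5,286,3)/T=(476,286,0)/' look.py
python3 look.py b
```

```text
time: 7.85
tool_pos: [475.4, 288.0, 164.6]
eef_rot: [0.0, 0.001, 0.707, -0.707]
contact_force: [-0.5, -0.2, 1.1]
finger_gap: 0.333
7.95 [475.21237663 287.8546337  164.30831639] -2.381839322935238 -0.3545629826828605 0.33530901720081663
```

View pics/ts_b.png

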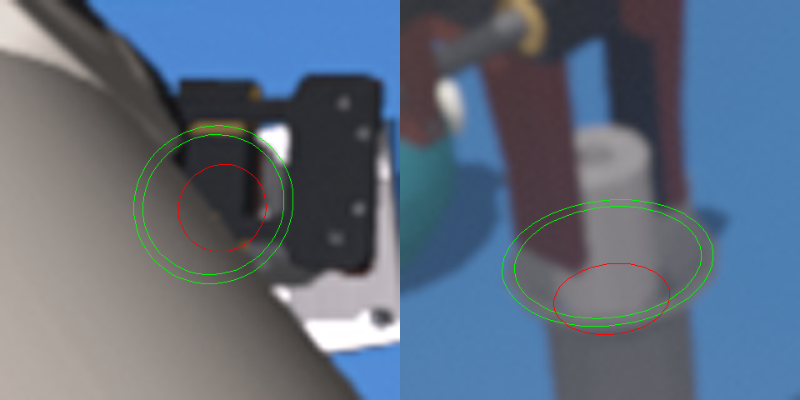

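View pics/wrist_b.png

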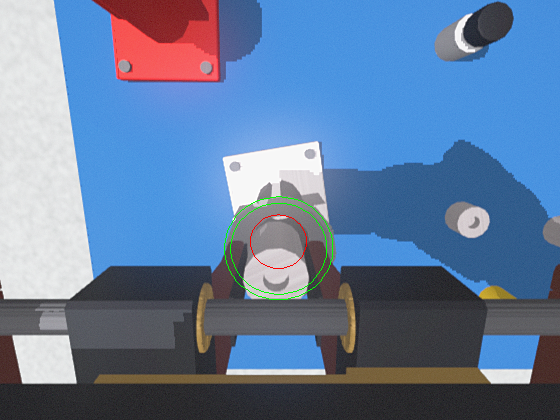

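```bash

python3 -m jog '[{"xyz":[0,0.06,0.015],"angular":[0,0,0]},{"xyz":[0,0.06,0.015],"angular":[0,0,0]},{"xyz":[0,0.06,0.015],"angular":[0,0,0]},{"xyz":[0,0.06,0.015],"angular":[0,0,0]}]'
python3 -m jog '[{"xyz":[0,0,0],"angular":[0,0,0]},{"xyz":[0,0,0],"angular":[0,0,0]},{"xyz":[0,0,0],"angular":[0,0,0]},{"xyz":[0,0,0],"angular":[0,0,0]},{"xyz":[0,0,0],"angular":[0,0,0]},{"xyz":[0,0,0],"angular":[0,0,0]}]' 0
python3 look.py c
```

```text
time: 8.4
tool_pos: [474.9, 286.1, 157.6]
eef_rot: [0.0, -0.0, -0.707, 0.707]
contact_force: [1.1, 0.7, -0.2]
finger_gap: 0.335
time: 9.0
tool_pos: [474.9, 286.1, 157.7]
eef_rot: [0.0, -0.0, -0.707, 0.707]
contact_force: [0.2, 0.1, -0.0]
finger_gap: 0.845
9.1 [474.89410954 286.09870477 157.65152412] -2.382973921510943 -0.35407636247183727 0.9325910078130488
```

View pics/ts_c.png

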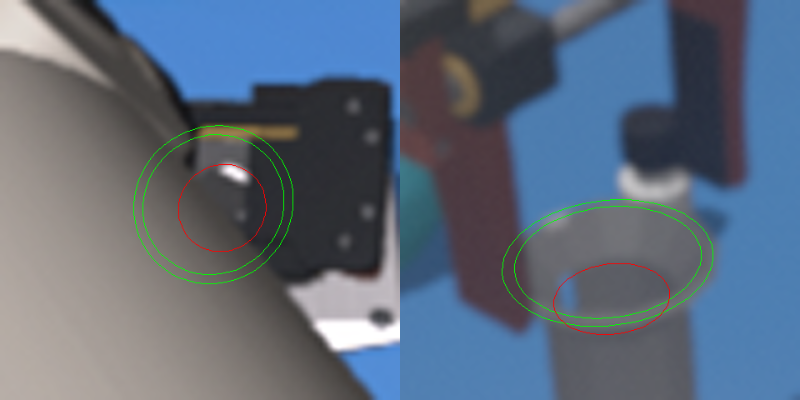

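View pics/wrist_c.png

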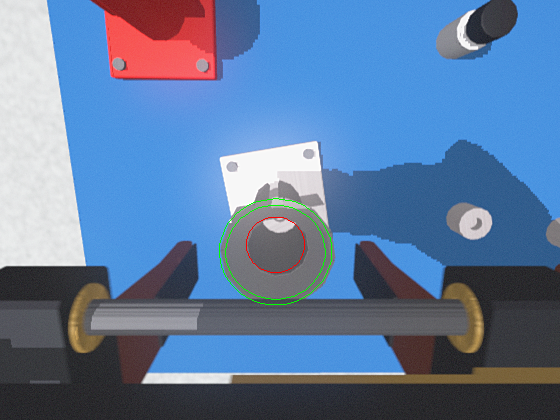

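```bash

python3 -m jog '[{"xyz":[0,-0.3,0],"angular":[0,0,0]},{"xyz":[0,-0.6,0.1],"angular":[0,0,0]},{"xyz":[0,-0.6,0.5],"angular":[0,0,0]},{"xyz":[0.1,-0.6,0.94],"angular":[0,0,0]}]' >/dev/null
python3 -m jog '[{"xyz":[0.05,0,0.45],"angular":[0,0,0]},{"xyz":[0.1,0,0.94],"angular":[0,0,0]}]' >/dev/null
python3 -m jog '[{"xyz":[0.05,0,0.45],"angular":[0,0,0]},{"xyz":[0.11,0.4,0.94],"angular":[0,0,0]},{"xyz":[0.11,0.6,0.94],"angular":[0,0,0]},{"xyz":[0.11,0.6,0.94],"angular":[0,0,0]},{"xyz":[0.11,0.6,0.94],"angular":[0,0,0]}]'
cat > wl.py <<'E'
from h import *
import sys
tag,x,y=sys.argv[1],float(sys.argv[2]),float(sys.argv[3]);rs=eval(sys.argv[4])
s=get_state();c=camera_info('wrist');img=camera('wrist')
ctr=proj('wrist',(x,y,3+np.mean([h for r,h in rs])),c);o=(ctr-50).round()
x0,y0=[max(0,int(v)) for v in o];o=np.array([x0,y0])
out=cv2.resize(img[y0:y0+100,x0:x0+100],None,fx=5,fy=5,interpolation=2)
for r,h in rs:
    P=np.array([proj('wrist',(x+r*np.cos(t),y+r*np.sin(t),3+h),c) for t in np.linspace(0,6.28,60)])
    cv2.polylines(out,[((P-o+.5)*5).astype(np.int32)],True,(0,255,0),1)
    print('ppmm',5*np.ptp(P[:,0])/2/r)
cv2.imwrite(f'pics/wl_{tag}.png',out)
print(s['time'],s['tool_pos'],s['q'])
E
python3 wl.py M 444 4.5 '[(15,0),(15,34)]'
```

```text
time: 10.25
tool_pos: [443.8, 4.9, 158.1]
eef_rot: [-0.0, 0.0, 0.707, -0.707]
contact_force: [0.3, 0.1, 0.4]
finger_gap: 1.002
ppmm 5.152289344214911
ppmm 5.737870645189901
10.25 [443.8090849    4.87937826 158.08538061] [ 0.06479002  0.19359011 -0.24013685  2.13789848  0.06208476  0.81682362
 -1.78485342]
```

View pics/wl_M.png

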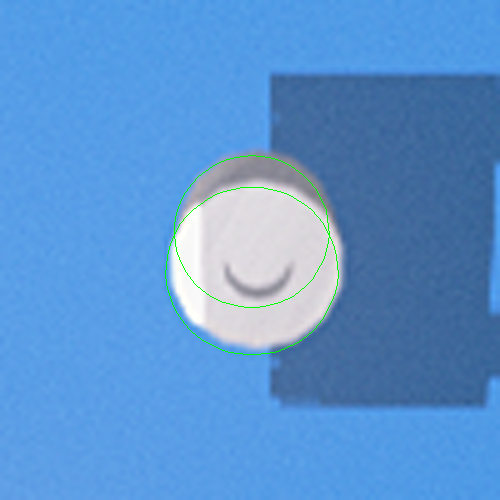

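```bash

python3 -m jog '[{"xyz":[-0.01,0.3,0.01],"angular":[0,0,0]},{"xyz":[-0.01,0.7,0.01],"angular":[0,0,0]},{"xyz":[-0.01,1,0.01],"angular":[0,0,0]}]'
python3 -m jog '[{"xyz":[0,0.2,0],"angular":[0,0,0]},{"xyz":[0,0.35,0],"angular":[0,0,0]},{"xyz":[0,0.42,0],"angular":[0,0,0]},{"xyz":[0,0.42,0],"angular":[0,0,0]},{"xyz":[0,0.42,0],"angular":[0,0,0]},{"xyz":[0,0.42,0],"angular":[0,0,0]},{"xyz":[0,0.42,0],"angular":[0,0,0]}]'
python3 -c "
from h import *
s=get_state();print(s['q'],s['tool_pos'])"
```

```text
time: 10.6
tool_pos: [446.3, 4.9, 57.8]
eef_rot: [0.002, 0.001, 0.707, -0.707]
contact_force: [-0.0, -0.9, -0.7]
finger_gap: 1.004
time: 11.3
tool_pos: [445.3, 3.2, 16.4]
eef_rot: [0.0, 0.001, 0.707, -0.707]
contact_force: [-0.6, 0.6, -0.2]
finger_gap: 1.002
[ 0.00987456  0.44916151 -0.18683367  2.23203814  0.1786473   0.47208999
 -1.88982786] [445.29351605   3.2298784   16.43485933]
```

```bash

python3 -m jog '[{"xyz":[0,0,0],"angular":[0,0,0]},{"xyz":[0,0,0],"angular":[0,0,0]},{"xyz":[0,0,0],"angular":[0,0,0]},{"xyz":[0,0,0],"angular":[0,0,0]},{"xyz":[0,0,0],"angular":[0,0,0]},{"xyz":[0,0,0],"angular":[0,0,0]},{"xyz":[0,0,0],"angular":[0,0,0]},{"xyz":[0,0,0],"angular":[0,0,0]}]' 1 25
python3 -m jog '[{"xyz":[0,-0.2,0],"angular":[0,0,0]},{"xyz":[0,-0.6,0],"angular":[0,0,0]},{"xyz":[0,-1,0],"angular":[0,0,0]}]'
python3 -m jog '[{"xyz":[0,-0.4,-0.1],"angular":[0,0,0]},{"xyz":[-0.05,-0.8,-0.4],"angular":[0,0,0]},{"xyz":[-0.1,-0.8,-0.94],"angular":[0,0,0]}]' >/dev/null
python3 -m jog '[{"xyz":[-0.05,0,-0.45],"angular":[0,0,0]},{"xyz":[-0.1,0,-0.94],"angular":[0,0,0]}]' >/dev/null
python3 -m jog '[{"xyz":[-0.05,0,-0.45],"angular":[0,0,0]},{"xyz":[-0.1,0,-0.95],"angular":[0,0,0]},{"xyz":[-0.1,0,-0.95],"angular":[0,0,0]},{"xyz":[-0.1,0,-0.95],"angular":[0,0,0]},{"xyz":[-0.1,0,-0.95],"angular":[0,0,0]},{"xyz":[-0.1,0,-0.95],"angular":[0,0,0]}]'
python3 look.py d
```

```text
time: 12.1
tool_pos: [444.6, 3.2, 15.6]
eef_rot: [-0.0, 0.0, 0.707, -0.707]
contact_force: [-0.1, -0.7, 0.7]
finger_gap: 0.337
time: 12.4
tool_pos: [443.6, 3.2, 116.3]
eef_rot: [-0.001, -0.001, 0.707, -0.707]
contact_force: [1.4, -0.0, -1.2]
finger_gap: 0.337
time: 13.5
tool_pos: [474.7, 279.8, 195.5]
eef_rot: [0.001, -0.001, -0.707, 0.708]
contact_force: [0.0, -0.8, -0.5]
finger_gap: 0.335
13.6 [474.77938453 280.28708009 195.70975066] -2.357596161695263 -0.3285683201006304 0.3388142218314375
```

View pics/wrist_d.png

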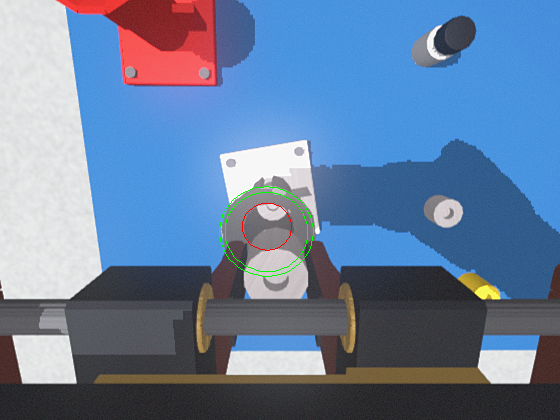

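```bash

python3 -m jog '[{"xyz":[-0.01,0,-0.03],"angular":[0,0,0]},{"xyz":[-0.01,0.2,-0.03],"angular":[0,0,0]},{"xyz":[-0.01,0.4,-0.03],"angular":[0,0,0]},{"xyz":[-0.01,0.41,-0.03],"angular":[0,0,0]},{"xyz":[-0.01,0.41,-0.03],"angular":[0,0,0]},{"xyz":[-0.01,0.41,-0.03],"angular":[0,0,0]}]'
```

```text
time: 14.25
tool_pos: [476.0, 285.2, 155.7]
eef_rot: [0.0, 0.001, 0.707, -0.707]
contact_force: [0.8, -0.3, -0.7]
finger_gap: 0.333
```

```bash

python3 -m jog '[{"xyz":[0,0.03,-0.008],"angular":[0,0,0]},{"xyz":[0,0.03,-0.008],"angular":[0,0,0]},{"xyz":[0,0.03,-0.008],"angular":[0,0,0]},{"xyz":[0,0.03,-0.008],"angular":[0,0,0]}]'
python3 -m jog '[{"xyz":[0,0,0],"angular":[0,0,0]},{"xyz":[0,0,0],"angular":[0,0,0]},{"xyz":[0,0,0],"angular":[0,0,0]},{"xyz":[0,0,0],"angular":[0,0,0]},{"xyz":[0,0,0],"angular":[0,0,0]},{"xyz":[0,0,0],"angular":[0,0,0]}]' 0
python3 look.py e
```

```text
time: 14.65
tool_pos: [475.6, 285.6, 151.8]
eef_rot: [-0.0, 0.0, 0.707, -0.707]
contact_force: [0.2, 0.8, 0.2]
finger_gap: 0.333
time: 15.25
tool_pos: [475.4, 285.5, 151.5]
eef_rot: [0.0, -0.0, -0.707, 0.707]
contact_force: [-0.0, -0.5, -0.3]
finger_gap: 0.839
15.35 [475.3568294  285.45724781 151.4961965 ] -2.389144486644287 -0.34738318919945677 0.9341450603956541
```

View pics/ts_e.png

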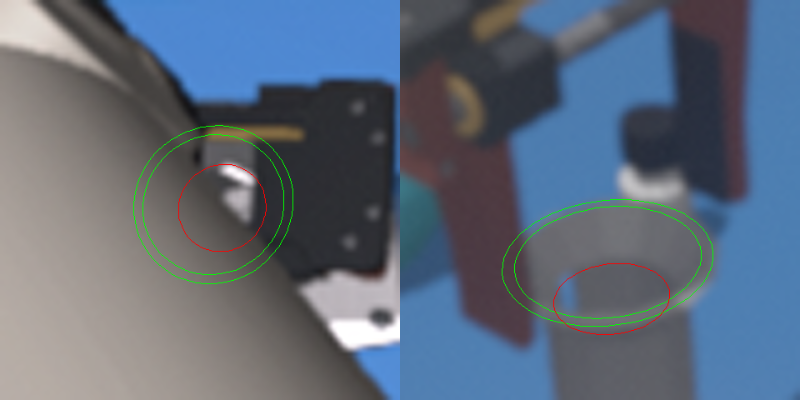

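View pics/wrist_e.png

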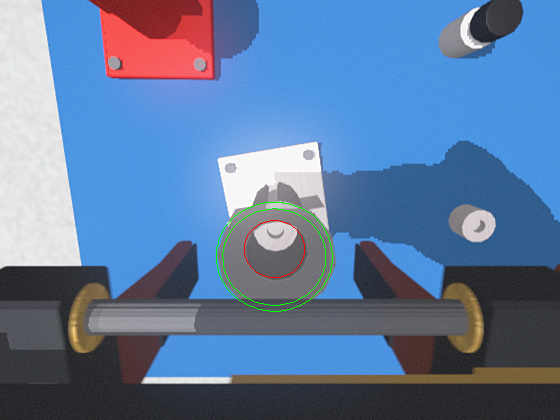

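```bash

python3 -m jog '[{"xyz":[0,-0.3,0],"angular":[0,0,0]},{"xyz":[0,-0.6,0.1],"angular":[0,0,0]},{"xyz":[0,-0.6,0.5],"angular":[0,0,0]},{"xyz":[0.1,-0.6,0.9],"angular":[0,0,0]}]' >/dev/null
python3 -m jog '[{"xyz":[0.05,0,0.45],"angular":[0,0,0]},{"xyz":[0.08,0.4,0.9],"angular":[0,0,0]},{"xyz":[0.08,0.6,0.9],"angular":[0,0,0]},{"xyz":[0.08,0.6,0.9],"angular":[0,0,0]},{"xyz":[0.08,0.6,0.9],"angular":[0,0,0]},{"xyz":[0.08,0.6,0.9],"angular":[0,0,0]}]'
python3 wl.py S 458 105.5 '[(15,0),(15,24)]'
```

```text
time: 16.4
tool_pos: [458.4, 107.3, 153.0]
eef_rot: [0.001, 0.0, 0.708, -0.707]
contact_force: [0.2, 0.3, 0.6]
finger_gap: 0.999
ppmm 5.228245269370831
ppmm 5.640866017852194
16.4 [458.35178862 107.3154538  153.01323563] [-0.07799049  0.24955029 -0.32502547  2.08339044  0.10748607  0.82163404
 -2.03650944]
```

View pics/wl_S.png

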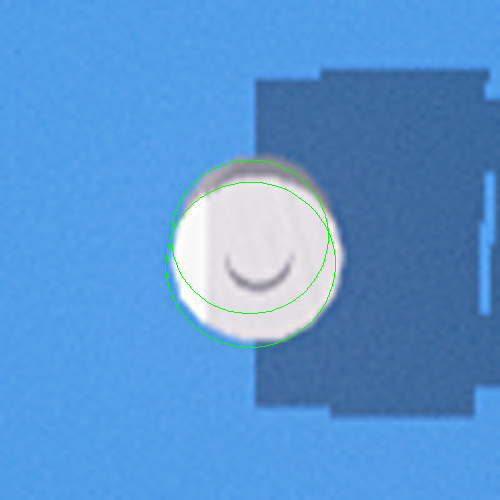

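```bash

python3 -m jog '[{"xyz":[-0.006,0.3,0.03],"angular":[0,0,0]},{"xyz":[-0.006,0.7,0.03],"angular":[0,0,0]},{"xyz":[-0.006,1,0.03],"angular":[0,0,0]}]'
python3 -m jog '[{"xyz":[0,0.2,0],"angular":[0,0,0]},{"xyz":[0,0.35,0],"angular":[0,0,0]},{"xyz":[0,0.44,0],"angular":[0,0,0]},{"xyz":[0,0.44,0],"angular":[0,0,0]},{"xyz":[0,0.44,0],"angular":[0,0,0]},{"xyz":[0,0.44,0],"angular":[0,0,0]},{"xyz":[0,0.44,0],"angular":[0,0,0]}]'
```

```text
time: 16.75
tool_pos: [458.7, 103.7, 51.3]
eef_rot: [0.001, 0.001, 0.707, -0.707]
contact_force: [-0.1, 1.1, -0.7]
finger_gap: 0.999
time: 17.45
tool_pos: [458.6, 102.7, 8.4]
eef_rot: [0.0, 0.001, 0.707, -0.707]
contact_force: [-0.6, -0.4, 0.1]
finger_gap: 0.999
```

```bash

python3 -m jog '[{"xyz":[0,0,-0.015],"angular":[0,0,0]},{"xyz":[0,0,-0.015],"angular":[0,0,0]},{"xyz":[0,0,-0.015],"angular":[0,0,0]},{"xyz":[0,0,-0.015],"angular":[0,0,0]},{"xyz":[0,0,-0.015],"angular":[0,0,0]},{"xyz":[0,0,-0.015],"angular":[0,0,0]},{"xyz":[0,0,-0.015],"angular":[0,0,0]},{"xyz":[0,0,-0.015],"angular":[0,0,0]}]' 1 25
python3 -m jog '[{"xyz":[0,-0.2,0],"angular":[0,0,0]},{"xyz":[0,-0.6,0],"angular":[0,0,0]},{"xyz":[0,-1,0],"angular":[0,0,0]}]'
python3 -m jog '[{"xyz":[0,-0.4,-0.05],"angular":[0,0,0]},{"xyz":[-0.05,-0.8,-0.3],"angular":[0,0,0]},{"xyz":[-0.08,-0.8,-0.8],"angular":[0,0,0]}]' >/dev/null
python3 -m jog '[{"xyz":[-0.05,0,-0.45],"angular":[0,0,0]},{"xyz":[-0.1,0,-0.9],"angular":[0,0,0]},{"xyz":[-0.1,0,-1],"angular":[0,0,0]},{"xyz":[-0.1,0,-1],"angular":[0,0,0]},{"xyz":[-0.1,0,-1],"angular":[0,0,0]},{"xyz":[-0.1,0,-1],"angular":[0,0,0]}]'
python3 look.py f
```

```text
time: 18.25
tool_pos: [457.9, 104.1, 7.6]
eef_rot: [0.0, -0.0, -0.707, 0.707]
contact_force: [-0.4, -0.4, 0.1]
finger_gap: 0.332
time: 18.55
tool_pos: [457.0, 103.9, 108.2]
eef_rot: [0.001, 0.001, -0.707, 0.707]
contact_force: [0.6, 0.4, -0.7]
finger_gap: 0.336
time: 19.45
tool_pos: [476.3, 281.6, 187.3]
eef_rot: [0.001, -0.001, -0.707, 0.708]
contact_force: [0.9, -0.2, -0.1]
finger_gap: 0.334
19.55 [476.42307191 282.08751285 187.59628992] -2.368359922099759 -0.3242894138421069 0.3342389013737545
```

View pics/wrist_f.png

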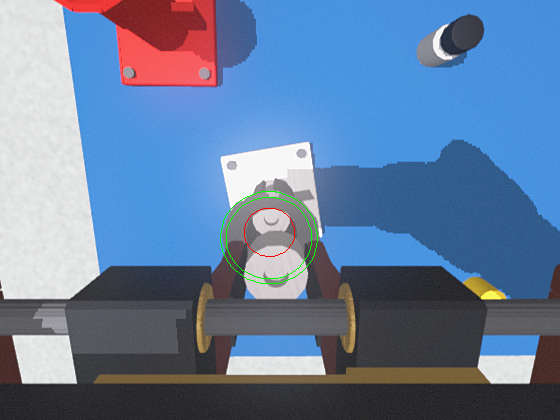

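View pics/ts_f.png

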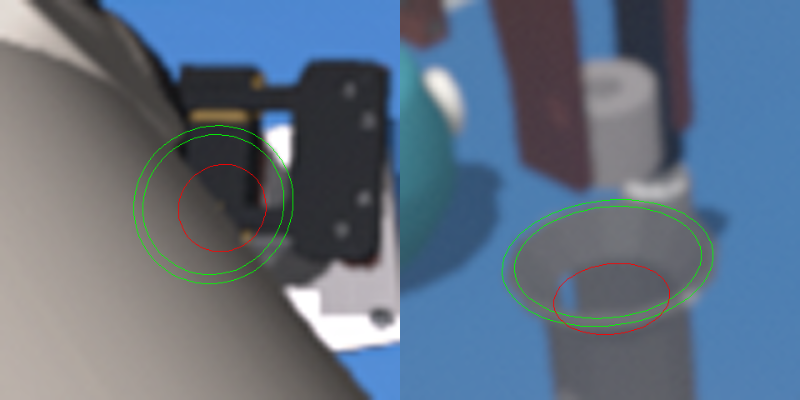

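```bash

python3 -m jog '[{"xyz":[0.01,0,-0.02],"angular":[0,0,0]},{"xyz":[0.01,0.2,-0.02],"angular":[0,0,0]},{"xyz":[0.01,0.36,-0.02],"angular":[0,0,0]},{"xyz":[0.01,0.36,-0.02],"angular":[0,0,0]},{"xyz":[0.01,0.36,-0.02],"angular":[0,0,0]},{"xyz":[0.01,0.36,-0.02],"angular":[0,0,0]},{"xyz":[0.01,0.36,-0.02],"angular":[0,0,0]}]'
```

```text
time: 20.3
tool_pos: [475.6, 286.3, 152.5]
eef_rot: [0.0, 0.001, 0.707, -0.707]
contact_force: [-0.7, -0.7, 0.6]
finger_gap: 0.336
```

```bash

python3 -m jog '[{"xyz":[0,0.01,0],"angular":[0,0,0]},{"xyz":[0,0.01,0],"angular":[0,0,0]},{"xyz":[0,0.01,0],"angular":[0,0,0]}]'
python3 -m jog '[{"xyz":[0,0,0],"angular":[0,0,0]},{"xyz":[0,0,0],"angular":[0,0,0]},{"xyz":[0,0,0],"angular":[0,0,0]},{"xyz":[0,0,0],"angular":[0,0,0]},{"xyz":[0,0,0],"angular":[0,0,0]},{"xyz":[0,0,0],"angular":[0,0,0]}]' 0
python3 look.py g
```

```text
time: 20.6
tool_pos: [475.1, 286.0, 150.8]
eef_rot: [-0.0, 0.0, 0.707, -0.707]
contact_force: [0.2, -0.1, -0.6]
finger_gap: 0.335
time: 21.2
tool_pos: [474.8, 285.7, 150.4]
eef_rot: [0.0, -0.0, -0.707, 0.707]
contact_force: [-0.1, -0.6, -0.3]
finger_gap: 0.835
21.3 [474.74701502 285.43243441 150.17267222] -2.3955162097297853 -0.3401731305814838 0.9358675443298126
```

View pics/wrist_g.png

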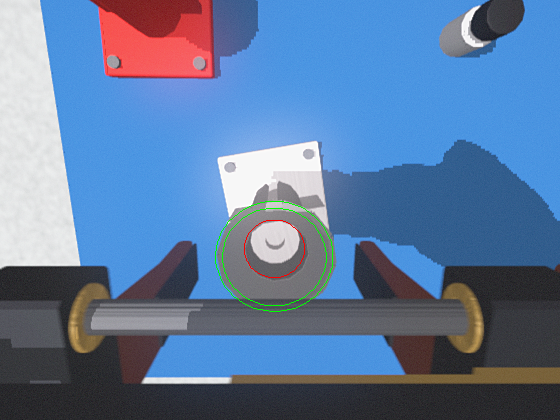

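View pics/ts_g.png

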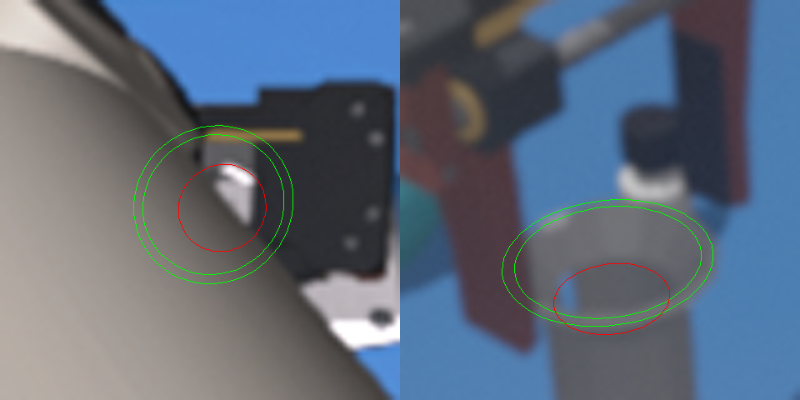

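```bash

python3 -m jog '[{"xyz":[0,-0.4,0],"angular":[0,0,0]},{"xyz":[-0.1,-0.6,0.2],"angular":[0,0,0]},{"xyz":[-0.4,-0.6,0.5],"angular":[0,0,0]},{"xyz":[-0.7,-0.6,0.76],"angular":[0,0,0]}]' >/dev/null
python3 -m jog '[{"xyz":[-0.3,0,0.35],"angular":[0,0,0]},{"xyz":[-0.69,0.1,0.76],"angular":[0,0,0]},{"xyz":[-0.69,0.3,0.76],"angular":[0,0,0]},{"xyz":[-0.69,0.3,0.76],"angular":[0,0,0]},{"xyz":[-0.69,0.3,0.76],"angular":[0,0,0]},{"xyz":[-0.69,0.3,0.76],"angular":[0,0,0]}]'
python3 wl.py W 614 133 '[(14.5,0),(14.5,36),(13,44),(13,64)]'
```

```text
time: 22.35
tool_pos: [613.3, 135.9, 181.6]
eef_rot: [0.001, -0.0, 0.707, -0.707]
contact_force: [0.4, 0.8, 0.1]
finger_gap: 1.0
ppmm 4.813810692664029
ppmm 5.354534033224089
ppmm 5.4917921012656405
ppmm 5.867323304320105
22.35 [613.3482663  135.89013256 181.57968089] [-0.08343298  0.45956289 -0.31372547  1.69711532  0.1614783   1.00954435
 -2.02169031]
```

View pics/wl_W.png

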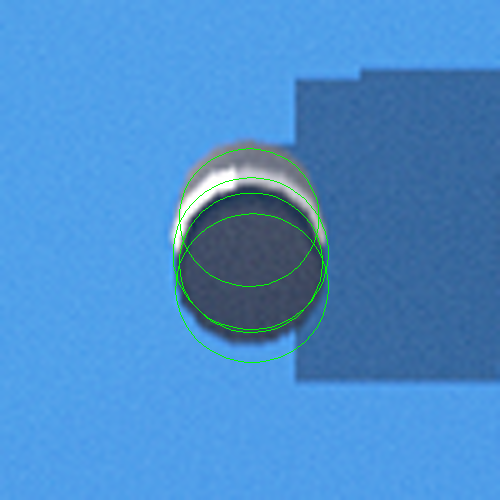

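```bash

python3 -m jog '[{"xyz":[-0.02,0.2,0.03],"angular":[0,0,0]},{"xyz":[-0.02,0.5,0.03],"angular":[0,0,0]},{"xyz":[-0.02,0.8,0.03],"angular":[0,0,0]},{"xyz":[-0.02,0.8,0.03],"angular":[0,0,0]},{"xyz":[-0.02,0.8,0.03],"angular":[0,0,0]}]'
python3 wl.py W2 615.5 133 '[(14.5,0),(14.5,36),(13,44),(13,64)]'; cp pics/wl_W2.png pics/wl_W2b.png; python3 -c "
from h import *
cv2.imwrite('pics/w5.png',camera('wrist'))"
```

```text
time: 22.9
tool_pos: [615.9, 131.9, 101.6]
eef_rot: [0.0, -0.0, 0.707, -0.707]
contact_force: [0.6, -0.5, 0.5]
finger_gap: 1.002
ppmm 6.199812162595263
ppmm 7.126634104389696
ppmm 7.371840642953405
ppmm 8.064664879782173
22.9 [615.88111425 131.87522075 101.64651644] [-0.09338209  0.5516808  -0.29398474  1.75412366  0.20058833  0.86477711
 -2.04706106]
```

View pics/wl_W2.png

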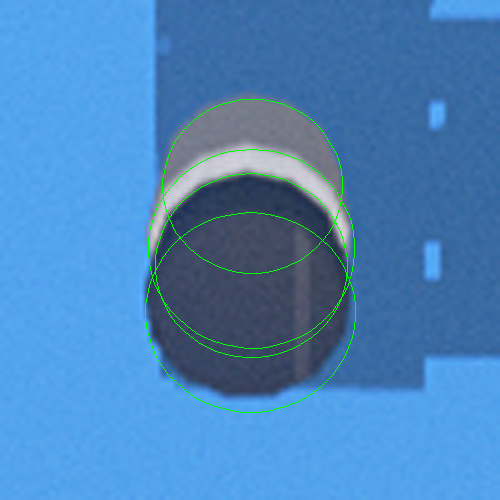

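View pics/w5.png

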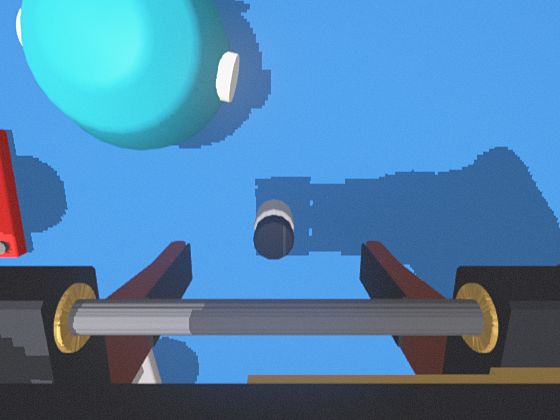

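```bash

python3 -m jog '[{"xyz":[0,0.3,-0.012],"angular":[0,0,0]},{"xyz":[0,0.58,-0.012],"angular":[0,0,0]},{"xyz":[0,0.58,-0.012],"angular":[0,0,0]},{"xyz":[0,0.58,-0.012],"angular":[0,0,0]},{"xyz":[0,0.58,-0.012],"angular":[0,0,0]},{"xyz":[0,0.58,-0.012],"angular":[0,0,0]}]'
```

```text
time: 23.6
tool_pos: [617.3, 132.4, 44.6]
eef_rot: [0.001, 0.001, 0.707, -0.707]
contact_force: [0.4, 0.7, 0.6]
finger_gap: 1.002
```

```bash

python3 -m jog '[{"xyz":[0.01,0.015,-0.003],"angular":[0,0,0]},{"xyz":[0.01,0.015,-0.003],"angular":[0,0,0]},{"xyz":[0.01,0.015,-0.003],"angular":[0,0,0]},{"xyz":[0.01,0.015,-0.003],"angular":[0,0,0]}]'
python3 -m jog '[{"xyz":[0,0,0],"angular":[0,0,0]},{"xyz":[0,0,0],"angular":[0,0,0]},{"xyz":[0,0,0],"angular":[0,0,0]},{"xyz":[0,0,0],"angular":[0,0,0]},{"xyz":[0,0,0],"angular":[0,0,0]},{"xyz":[0,0,0],"angular":[0,0,0]},{"xyz":[0,0,0],"angular":[0,0,0]},{"xyz":[0,0,0],"angular":[0,0,0]}]' 1 40
python3 -m jog '[{"xyz":[0,-0.1,0],"angular":[0,0,0]},{"xyz":[0,-0.3,0],"angular":[0,0,0]},{"xyz":[0,-0.6,0],"angular":[0,0,0]},{"xyz":[0,-0.9,0],"angular":[0,0,0]},{"xyz":[0,-1,0],"angular":[0,0,0]}]'
python3 -c "
from h import *
cv2.imwrite('pics/w6.png',camera('wrist'))"
```

```text
time: 24.0
tool_pos: [614.9, 132.3, 41.2]
eef_rot: [0.0, -0.0, -0.707, 0.707]
contact_force: [-0.5, -0.5, 0.2]
finger_gap: 1.004
time: 24.8
tool_pos: [614.9, 132.4, 41.1]
eef_rot: [-0.0, 0.0, 0.707, -0.707]
contact_force: [0.4, 1.1, 0.6]
finger_gap: 0.309
time: 25.3
tool_pos: [616.6, 132.9, 144.8]
eef_rot: [0.001, 0.002, 0.708, -0.707]
contact_force: [1.1, 0.4, -1.5]
finger_gap: 0.286
```

View pics/w6.png

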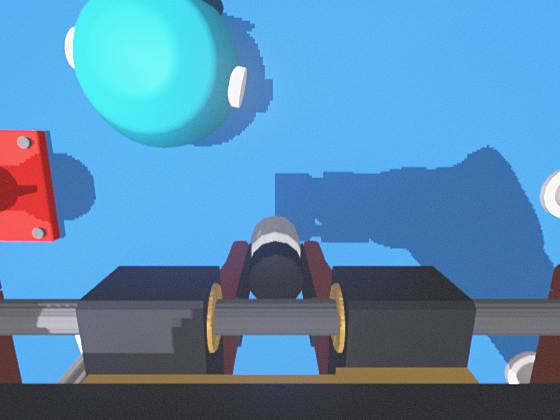

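```bash

python3 -m jog '[{"xyz":[0,-0.3,0],"angular":[0,0,0]},{"xyz":[0.1,-0.6,-0.1],"angular":[0,0,0]},{"xyz":[0.35,-0.8,-0.35],"angular":[0,0,0]},{"xyz":[0.6,-0.8,-0.65],"angular":[0,0,0]}]' >/dev/null
python3 -m jog '[{"xyz":[0.25,0,-0.3],"angular":[0,0,0]},{"xyz":[0.5,0,-0.6],"angular":[0,0,0]},{"xyz":[0.7,0,-0.8],"angular":[0,0,0]},{"xyz":[0.8,0,-0.89],"angular":[0,0,0]},{"xyz":[0.8,0,-0.89],"angular":[0,0,0]},{"xyz":[0.8,0,-0.89],"angular":[0,0,0]},{"xyz":[0.8,0,-0.89],"angular":[0,0,0]}]'
python3 look.py h
```

```text
time: 26.45
tool_pos: [476.5, 284.5, 220.7]
eef_rot: [0.001, -0.001, -0.707, 0.707]
contact_force: [0.3, -0.3, -1.2]
finger_gap: 0.288
26.55 [476.23203133 285.03676748 220.9112499 ] -2.3559944476904486 -0.31988934304028716 0.2826406001408074
```

View pics/ts_h.png

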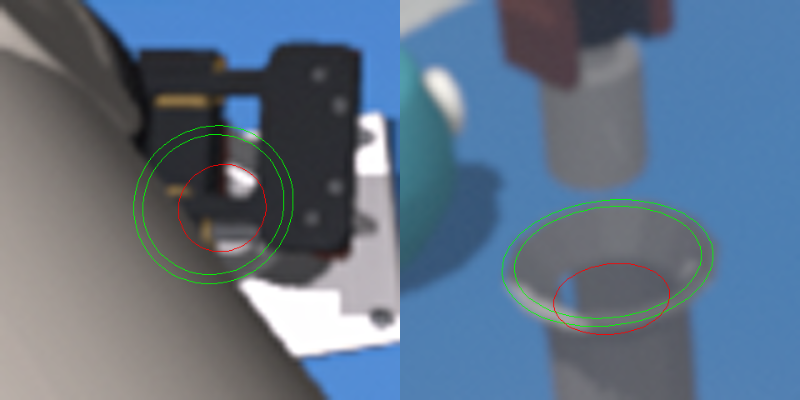

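View pics/wrist_h.png

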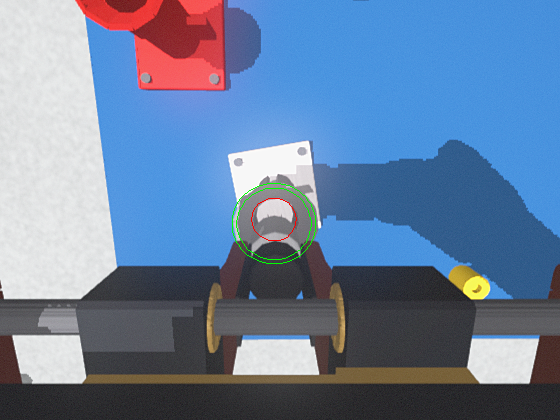

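```bash

python3 -m jog '[{"xyz":[0.005,0.15,0],"angular":[0,0,0]},{"xyz":[0.005,0.3,0],"angular":[0,0,0]},{"xyz":[0.005,0.38,0],"angular":[0,0,0]},{"xyz":[0.005,0.38,0],"angular":[0,0,0]},{"xyz":[0.005,0.38,0],"angular":[0,0,0]},{"xyz":[0.005,0.38,0],"angular":[0,0,0]},{"xyz":[0.005,0.38,0],"angular":[0,0,0]}]'
python3 look.py i
```

```text
time: 27.3
tool_pos: [475.0, 286.7, 183.8]
eef_rot: [0.0, 0.001, 0.707, -0.707]
contact_force: [-0.7, -0.0, -2.4]
finger_gap: 0.285
27.4 [474.79141568 286.59748613 183.61238441] -2.3774637622269856 -0.33056181092189685 0.2868738626308255
```

View pics/ts_i.png

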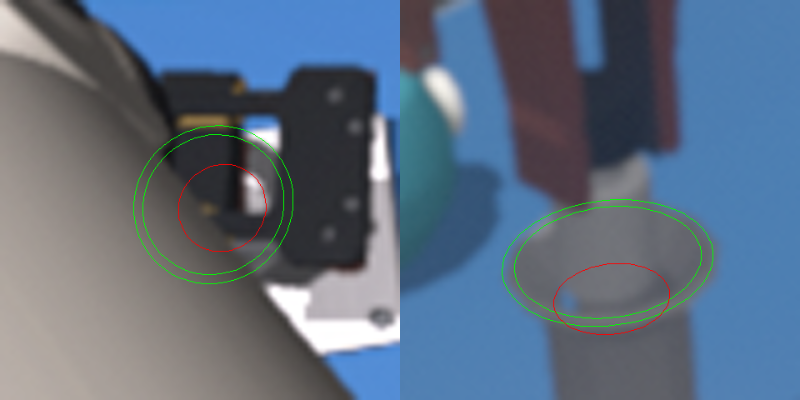

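```bash

python3 -m jog '[{"xyz":[-0.007,0.04,0.005],"angular":[0,0,0]},{"xyz":[-0.007,0.08,0.005],"angular":[0,0,0]},{"xyz":[-0.007,0.12,0.005],"angular":[0,0,0]},{"xyz":[-0.007,0.12,0.005],"angular":[0,0,0]},{"xyz":[-0.007,0.12,0.005],"angular":[0,0,0]}]'
python3 -m jog '[{"xyz":[0,0.04,0],"angular":[0,0,0]},{"xyz":[0,0.08,0],"angular":[0,0,0]},{"xyz":[0,0.08,0],"angular":[0,0,0]},{"xyz":[0,0.08,0],"angular":[0,0,0]}]'
```

```text
time: 27.95
tool_pos: [475.1, 285.9, 170.9]
eef_rot: [0.0, -0.0, -0.707, 0.707]
contact_force: [-1.4, 0.1, -1.7]
finger_gap: 0.29
time: 28.35
tool_pos: [475.2, 285.9, 162.9]
eef_rot: [0.0, -0.0, -0.707, 0.707]
contact_force: [0.8, -0.5, -2.0]
finger_gap: 0.29
```

```bash

python3 -m jog '[{"xyz":[0,0.03,0],"angular":[0,0,0]},{"xyz":[0,0.05,0],"angular":[0,0,0]},{"xyz":[0,0.05,0],"angular":[0,0,0]},{"xyz":[0,0.05,0],"angular":[0,0,0]}]'
python3 -m jog '[{"xyz":[0,0,0],"angular":[0,0,0]},{"xyz":[0,0,0],"angular":[0,0,0]},{"xyz":[0,0,0],"angular":[0,0,0]},{"xyz":[0,0,0],"angular":[0,0,0]},{"xyz":[0,0,0],"angular":[0,0,0]},{"xyz":[0,0,0],"angular":[0,0,0]},{"xyz":[0,0,0],"angular":[0,0,0]}]' 0
python3 look.py j
```

```text
time: 28.75
tool_pos: [475.2, 285.9, 158.1]
eef_rot: [0.0, -0.0, -0.707, 0.707]
contact_force: [-0.0, -0.4, -1.8]
finger_gap: 0.289
time: 29.45
tool_pos: [475.2, 286.0, 158.2]
eef_rot: [-0.0, 0.0, 0.707, -0.707]
contact_force: [-0.4, -0.4, 1.5]
finger_gap: 0.886
29.55 [475.27177336 285.96596634 158.13952783] -2.3910628040631354 -0.3368343188759757 0.9732647774467041
```

View pics/ts_j.png

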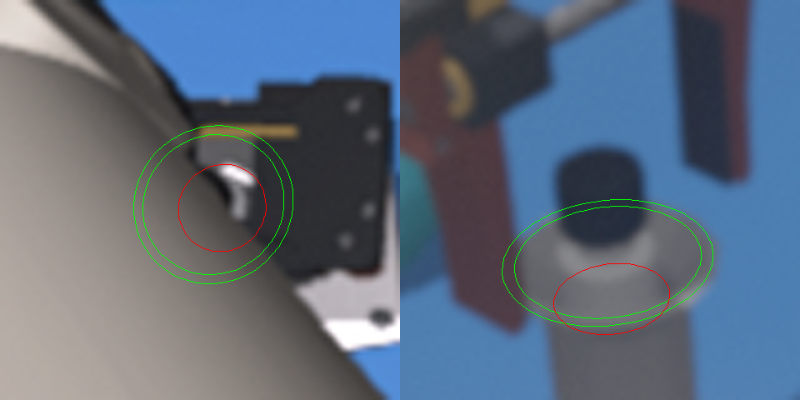

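View pics/wrist_j.png

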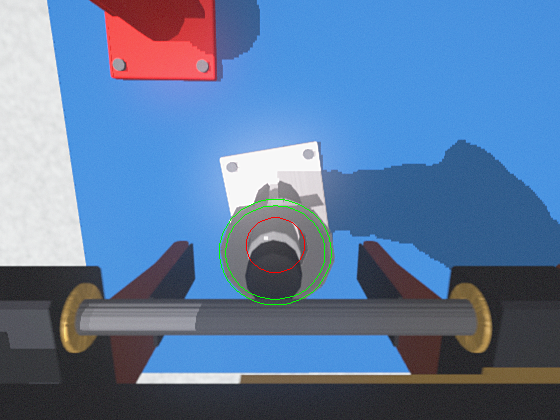

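```bash

python3 -m jog '[{"xyz":[0,-0.3,0],"angular":[0,0,0]},{"xyz":[0,-0.6,0],"angular":[0,0,0]},{"xyz":[0,-0.9,0],"angular":[0,0,0]},{"xyz":[0,-0.9,0.3],"angular":[0,0,0]},{"xyz":[0,-0.9,0.7],"angular":[0,0,0]},{"xyz":[0,-0.9,1],"angular":[0,0,0]}]' >/dev/null
python3 -m jog '[{"xyz":[0,0,0.4],"angular":[0,0,0]},{"xyz":[0,0,0.8],"angular":[0,0,0]},{"xyz":[0,0,1],"angular":[0,0,0]}]' >/dev/null
python3 -m jog '[{"xyz":[0,0,0.4],"angular":[0,0,0]},{"xyz":[0,0,0.8],"angular":[0,0,0]},{"xyz":[0,0,1],"angular":[0,0,0]},{"xyz":[0,0,1],"angular":[0,0,0]},{"xyz":[0,0,1],"angular":[0,0,0]}]'
python3 - <<'E'
from ov import *
out=[]
for n in('top','side'):
    img=camera(n);cv2.imwrite(f'pics/final_{n}.png',img)
    c=camera_info(n);o=(proj(n,(476,286,160),c)-35).round();x0,y0=o.astype(int)
    k=cv2.resize(img[y0:y0+70,x0:x0+70],(400,400),interpolation=2)
    for r,h,col in((30.5,149,(0,255,0)),(13,160,(0,0,255)),(13,180,(0,0,255)),(14.5,152,(255,255,0))):
        P=np.array([proj(n,(476+r*np.cos(t),286+r*np.sin(t),h),c) for t in np.linspace(0,6.28,60)])
        cv2.polylines(k,[((P-o+.5)*400/70).astype(np.int32)],True,col,1)
    out.append(k)
cv2.imwrite('pics/final_z.png',np.hstack(out))
cv2.imwrite('pics/final_both.png',cv2.resize(np.hstack([cv2.imread('pics/final_top.png'),cv2.imread('pics/final_side.png')]),(800,300)))
E
```

```text
time: 31.0
tool_pos: [475.0, -13.7, 248.2]
eef_rot: [-0.0, 0.001, 0.707, -0.707]
contact_force: [-0.1, 0.6, 1.3]
finger_gap: 0.996
```

View pics/final_z.png

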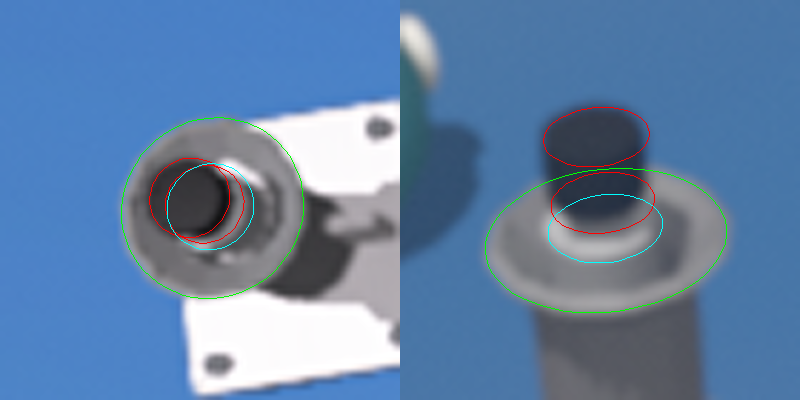

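View pics/final_both.png

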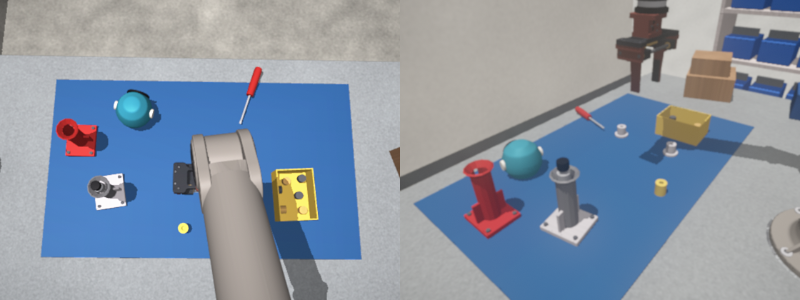

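```bash
python3 -c "
from rig import *
print(hand_in());s=get_state();print(s['time'],s['contact_force'])"
```

```text
the job is handed in; nothing more can be done
None
the job is handed in; nothing more can be done
```

I loaded the tube in the required order: the long, middle and short spacers, then the follower weight with its knob up. The job was handed in soon after 31 s on the robot's clock, inside the 106 s limit, and it returned no verdict.

- **Spacers:** after the middle and short spacers were released, wrist pictures showed each one sitting level in the bore. The long one I saw in the tube only on my next pass over it.
- **Weight:** in the final top and side pictures the weight stands upright in the mouth. Its knob is within about 1–3 mm of the height expected with all three spacers fully seated. It leans slightly to one side of the bore, within the clearance.
- **Bystanders:** the flanged bushings, bin, robot head, screwdriver, yellow look-alike and red magazine look untouched in those pictures, though I did not measure their positions. In the top view the arm covers the two bushings, so for those I relied on the side view.
- **Arm:** it ended open and clear of everything, about 300 mm from the tube.
- **One disagreement:** I first assumed the magazine stood on the 3 mm mat. The rim measurements from two cameras put its base nearer table height, so I used that for the placements. The knob then sat slightly higher than this height predicts, so the base may be 1–2 mm above it.

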